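Walk the fresh plaster sculpture back to the drying rail

ROBOT

A 7-joint arm with a two-finger parallel gripper is mounted at the origin on the work surface. World frame = base frame: x ahead of the robot, y to its left, z up, the work surface at z = 0. Lengths are in m, angles in rad, forces in N, time in s.
With the tool pointing down it reaches from about 0.4 to 0.75 m from the base axis. Payload 19.5 kg.
Tool frame: the origin (TCP) lies on the centre line of the jaws, within the pads' length; the fingertips stand 19 mm ahead of it and the grasp point (between the pads) is the TCP; z points along the fingers, y is the line along which they close (so a half turn about z gives the same grasp; the last joint's range is limited). The gripper opens to 85 mm and grips with 20 to 120 N. Pads are 22 mm wide; open, the fingers measure 114 mm over their backs; the gripper's body (76 mm by 85 mm) begins 54 mm behind the grasp point. The pads swing forward as they close: fully open they stand 13 mm farther back than shut.
Start: joints at [-1.181, 0.707, -0.028, 1.485, 0.022, 0.951, -0.075], TCP at [0.241, 0.522, 0.25] pointing down, gripper open.
Joint ranges: [-2.71, 2.71], [-0.32, 2.16], [-1.57, 1.52], [0, 2.45], [-1.46, 4.6], [0, 2.02], [-2.83, 2.83]. Speed limits (rad/s): [1.89, 1.89, 2.57, 2.57, 3.01, 3.01, 3.01].

INTERFACE

Orientations are given as a 3x3 rotation matrix whose columns are the frame's x, y, z axes.
In Python, from plant import bot, vision, order, trace gives the robot as it stands. The module is installed in compiled form; this text tells all that it offers.
- The arm moves only by the shell command python3 -m jog 'ROWS' [OPENING] [FORCE]. ROWS is text: rows parted by semicolons, each of 4 numbers parted by spaces: the shift along the world's x, y, z in cm, then the turn about the world's z in rad. In form: dx dy dz spin; .... A call has 1 to 12 rows; each row shifts and turns the commanded pose from where the row before left it; what a row does not reach is not made up. A row lasts 1/12 s, in which the tool goes at most 41.7 mm and 7.16 degrees, less where a joint would pass 70% of its speed; a pose out of reach is approached as far as the arm can. A call is refused whole if a number of a shift passes 4.17 or a number of a turn 0.125, either way. A call with a gripper value outside its range is refused whole. OPENING is the closure, from 0 (fully open) to 1 (shut), set as the call begins (- or left out, the last holds). The fingers move at their own pace and stop on an object; FORCE is the grip in N (left out, the last holds). Time passes only in rows, so rows that do not move let the fingers close. It gives the time, the measured TCP pose, the force, the opening and the grip force at its end, in the units of the state.
- bot.read_state(): the state, without advancing time (a new reading comes with each control period).
- vision.grab_frame(name): name is "scene" or "top" or "wrist"; returns a dict with "image" (480x640x3 uint8, red, green, blue), "range_z" (480x640 float32, m along the optical axis (not along the pixel's ray), 0 where there is no reading), "K" (3x3 intrinsics, pixels), "k1" (the pictures are not rectified: a ray, as slopes to the right and down, at radius r is drawn at 1 + k1 r^2 times it, then the intrinsics apply), "R" (3x3) and "t" (3): a world point X has camera coordinates R X + t. Camera axes: x right, y down, z forward; pixel columns grow to the right and rows downward; lengths in m; the calibration is good to about 2 mm. A picture is of the moment at which its call begins.
- order.sign_off(): hands the job in; it is judged then, once.
Trained networks look in a picture, given as the dict that the camera call returned (one of the last four; its "shot" number tells which), for a name from the list of things; names that differ only in an ending like _2 or _b are one class to them, and where a whole thing is asked for, a point or a joint stands for the part that bears it (a point fixed in the world has none). Each returns a list of dicts, best first, with "conf" (0 to 1); they miss things now and then, are a little off and sometimes report something else, mostly with a low value. They report only what shows in the picture. A call takes as long as a camera call. They do not tell look-alikes from the thing itself.
- trace(target, picture): "region" (480x640 bool, what is visible of it) and "extent" ([left, top, right, bottom] in pixels, round what is visible of it).
The state is a dict: "t": time; "qpos": joint angles; "dq": joint speeds; "effort": joint torques, N m; "eef_pos": TCP position; "tcp_rot": TCP orientation; "force": force on the tool from outside, world axes, zero at the start; "ft_torque": the same for the moment, N m; "grip_width": finger opening in m; "gripper_force": force on a finger pad.
Only numpy, scipy, OpenCV 4.12 (cv2) and the standard library are available. Lean on these libraries where they do the work, as an engineer would, in place of code of your own. Each camera call takes 0.05 s, during which the arm holds its last target. There are 200 camera calls.

TASK

Set the fresh plaster sculpture to dry: walk it across the bench by pushing the two rear corners of its heavy concrete base in turn, a little at a time, until the front of the base stands flush against the drying rail, about the middle of the free place. The plaster is wet, so let nothing touch it. Keep the base flat on the bench and never slewed more than about 15 degrees off square to the rail, and leave the tub, the small cast, the bowl and the spatula where they are.

Things in the scene. Friction and masses are not known exactly. Their poses are not given: they have to be found in the camera images.
- rail: Drying rail fixed to the bench: timber batten 600 mm long, 30 mm thick, 40 mm high; a grey blower (360 mm wide, 158 mm high over its handle) stands 40 mm behind it. Origin: middle of its front face (robot side), at bench level; x square through the rail, away from the robot; y along the rail, to the left; z up. The free place is centred here, about 320 mm wide.
- base_mid (a point): Centre of the loose grey concrete base, half-way up (15 mm). Block 130 mm front to back (x), 200 mm wide (y), 30 mm high, flat underneath; 1.6 kg, varying by a quarter, plus 0.35 kg of plaster; friction about 0.6. x points to its front edge (the one that goes to the rail), y to its left, z up. Rear face at x = -65 mm, bare for |y| from 45 to 100 mm, at each rear corner.
- front_left (a point): Front left corner of the base, 15 mm above the bench: 65 mm forward and 100 mm left of the base's centre.
- front_right (a point): Front right corner of the base, 15 mm above the bench: 65 mm forward and 100 mm right of the base's centre.
- plaster_form: Wet white abstract plaster form, fast on the base; nothing may touch it. Origin at the centre of the base's underside, axes as the base. A lobe lies across the middle of the rear edge (|y| up to 42 mm, 30 to 72 mm above the bench), overhanging the rear face by 14 mm; above it the form rises, forward of x = -30 mm and within |y| of 40 mm, to 235 mm.
- tub: White lidded paint tub, 92 mm across, 74 mm high, standing near the rail on one side of the free place. Origin at the centre of its underside. Bystander.
- small_cast: Small white plaster egg on a dark wooden block 86 mm square and 20 mm high, 77 mm high in all, standing near the rail on the other side of the free place. Origin at the centre of its underside. Bystander.
- bowl: Black rubber mixing bowl, 140 mm across, 65 mm high, off to the right. Origin at the centre of its underside. Bystander.
- spatula: Spatula 250 mm long lying flat on the bench off to the left. Origin about the middle of its length, at its underside; x from handle to blade. Bystander.
Things that resemble listed ones, but are neither listed nor needed, are in the scene too. Several things look just like the part that bears base_mid: the one meant starts farthest to the robot's right.

How it is judged:
At the end, for the whole second after the job is handed in: Both front corners of the base are within 6 mm of the rail's front face, the base's centre is within 45 mm of the rail's middle along the rail, and the base stands flat on the bench at rest (x of front_left in the frame of rail between -0.006 and 0.004 m and x of front_right in the frame of rail between -0.006 and 0.004 m and y of base_mid in the frame of rail between -0.045 and 0.045 m and angle between base_mid's own z axis and vertical below 0.04 rad and height (world z) of base_mid below 0.019 m and linear speed of base below 0.01 m/s); the robot touches nothing.
It fails at once if something touched the wet plaster (contact force between plaster_form and anything else above 0.5 N).
It fails at once if the base slewed more than 20 degrees off square to the rail (angle between the x axis of base_mid and the x axis of rail, either way round above 0.35 rad).
It fails at once if the base was tipped or lifted off the bench (angle between base_mid's own z axis and vertical above 0.12 rad or height (world z) of base_mid above 0.03 m).
It fails at once if a bystander was moved more than 15 mm (distance of any of tub, small_cast, bowl, spatula from where it was at the start of the episode above 0.015 m).
It also fails if it takes over 51 s, if anything falls off the work surface, if the arm or the gripper's body presses on something with over 40 N, if the wrist force passes 120 N, or if a joint passes its speed limit or range.

## Working session

There is one attempt and no reset: what is moved stays moved. The work goes in short steps, Python scripts to look and compute and a shell command to move; the robot and the scene stay as the last step left them, time stands still between calls to the robot, and variables do not carry over. Pictures are saved under pics/ and viewed, at most 10 in all, crops included, and the job is handed in when it is done.

```bash
mkdir -p pics
cat > h.py <<'E'
import numpy as np, cv2
from plant import bot, vision, order, trace
def cloud(f):
    K,k1=f["K"],f["k1"]; v,u=np.mgrid[:480,:640]
    D=np.array([k1,0,0,0,0.])
    p=cv2.undistortPoints(np.stack([u,v],-1).reshape(-1,1,2).astype(float),K,D).reshape(480,640,2)
    z=f["range_z"]; c=np.dstack([p*z[...,None],z])
    w=(c-f["t"])@f["R"]; w[z==0]=np.nan
    return w
def save(f,n,box=None,s=1):
    im=f["image"][...,::-1]
    if box: im=im[box[1]:box[3],box[0]:box[2]]
    cv2.imwrite("pics/"+n,cv2.resize(im,None,fx=s,fy=s,interpolation=cv2.INTER_CUBIC))
E
python3 - <<'E'
from h import *
s=bot.read_state(); print(s["t"],s["eef_pos"],s["tcp_rot"].round(2) if hasattr(s["tcp_rot"],'round') else s["tcp_rot"])
for n in ["top","scene"]:
    f=vision.grab_frame(n); save(f,n+"1.png"); w=cloud(f)
    for t in ["rail","base_mid","plaster_form","tub","small_cast","bowl","spatula"]:
        for d in trace(t,f):
            m=d["region"]&~np.isnan(w[...,0])
            print(n,t,round(d["conf"],2),d["extent"],np.nanmedian(w[m],0).round(3),np.nanpercentile(w[m],[1,99],axis=0).round(3).tolist())
E
```

```text
0.0 [0.2405519  0.52199146 0.24984436] [[-0.91  0.42 -0.  ]
 [ 0.42  0.91 -0.  ]
 [-0.   -0.   -1.  ]]
top rail 0.79 [216.9, 36.4, 481.5, 149.9] [ 0.815 -0.072  0.133] [[0.718, -0.356, 0.009], [0.913, 0.193, 0.163]]
top base_mid 0.61 [165.0, 295.8, 270.0, 390.6] [0.286 0.192 0.032] [[0.184, 0.102, 0.003], [0.372, 0.313, 0.228]]
top base_mid 0.6 [94.8, 97.2, 178.1, 193.3] [0.707 0.386 0.031] [[0.617, 0.317, 0.001], [0.829, 0.495, 0.228]]
top base_mid 0.58 [304.9, 170.7, 397.1, 242.0] [ 0.571 -0.08   0.031] [[0.504, -0.182, 0.023], [0.642, 0.011, 0.229]]
top plaster_form 0.92 [97.1, 107.8, 153.3, 168.3] [0.714 0.389 0.081] [[0.666, 0.361, 0.002], [0.758, 0.5, 0.23]]
top plaster_form 0.91 [183.0, 307.6, 232.6, 383.3] [0.289 0.204 0.121] [[0.238, 0.171, 0.053], [0.352, 0.271, 0.23]]
top plaster_form 0.58 [333.0, 171.5, 372.9, 247.6] [ 0.564 -0.084  0.128] [[0.5, -0.119, 0.032], [0.621, -0.048, 0.23]]
top tub 0.25 [305.4, 172.8, 396.5, 244.8] [ 0.571 -0.08   0.031] [[0.503, -0.182, 0.024], [0.641, 0.011, 0.229]]
top small_cast 0.59 [423.8, 140.9, 466.7, 182.8] [ 0.685 -0.288  0.021] [[0.6
[... 1197 characters left out ...]
]
scene plaster_form 0.95 [427.3, 314.6, 513.3, 438.5] [0.745 0.412 0.104] [[0.669, 0.368, 0.029], [0.764, 0.486, 0.23]]
scene plaster_form 0.93 [443.2, 150.5, 478.8, 256.9] [0.295 0.217 0.117] [[0.246, 0.176, 0.03], [0.356, 0.276, 0.228]]
scene tub 0.61 [316.6, 280.2, 366.0, 340.9] [0.665 0.143 0.073] [[0.605, 0.091, 0.003], [0.691, 0.177, 0.077]]
scene small_cast 0.63 [147.9, 231.8, 197.4, 272.6] [ 0.704 -0.278  0.022] [[0.649, -0.334, 0.001], [0.733, -0.248, 0.079]]
scene bowl 0.86 [182.7, 159.5, 231.5, 196.9] [ 0.402 -0.462  0.043] [[0.267, -0.553, -0.0], [0.48, -0.38, 0.066]]
scene spatula 0.68 [527.6, 276.7, 570.7, 375.2] [0.47  0.479 0.004] [[0.293, 0.421, -0.0], [0.532, 0.53, 0.022]]
```

```bash
cat >> h.py <<'E'
def rect(P):
    (c,s,a)=cv2.minAreaRect((P[:,:2]*1000).astype(np.float32)); return np.round(c,1),np.round(s,1),round(a,1)
def basefit(w,c=(0.57,-0.08),r=0.14):
    m=(abs(w[...,2]-0.03)<0.006)&(np.hypot(w[...,0]-c[0],w[...,1]-c[1])<r)
    m=cv2.morphologyEx(m.astype(np.uint8),cv2.MORPH_OPEN,np.ones((3,3)))
    return rect(w[m>0]),w[m>0]
E
python3 - <<'E'
from h import *
for n in ["top","scene"]:
    f=vision.grab_frame(n); w=cloud(f)
    if n=="top": save(f,"crop.png",(210,30,500,260),2.6)
    print(n,"base",basefit(w)[0])
    m=(abs(w[...,2]-0.04)<0.006)&(w[...,0]>0.66)&(w[...,0]<.82)&(w[...,1]<.32)&(w[...,1]>-.5)
    m=cv2.morphologyEx(m.astype(np.uint8),cv2.MORPH_OPEN,np.ones((2,2)))
    nn,lab,st,ce=cv2.connectedComponentsWithStats(m)
    for i in np.argsort(-st[1:,4])[:3]+1: print("rail?",st[i],rect(w[lab==i]))
E
```

```text
top base (array([577.5, -85.8]), array([198.2, 130.6]), 87.4)
rail? [ 218  118  266   30 3482] (array([758.4, -89. ]), array([ 19.9, 614.3]), 6.8)
rail? [285 113  10   2  20] (array([792.6,  56.8]), array([10.4, 20.8]), 13.2)
rail? [358 108   9   2  18] (array([ 806.5, -107.6]), array([21.1, 11.8]), 88.5)
scene base (array([582.4, -85.6]), array([204.6, 131.4]), 88.6)
rail? [ 277  319   83   47 1261] (array([734. , 134.9]), array([ 53.2, 170.2]), 15.0)
rail? [320 317  34  13 132] (array([677.4, 144.9]), array([18.3, 64.5]), 22.7)
rail? [161 251  20   8  66] (array([ 696.6, -281.9]), array([23.6, 48.6]), 81.0)
```

View pics/top1.png

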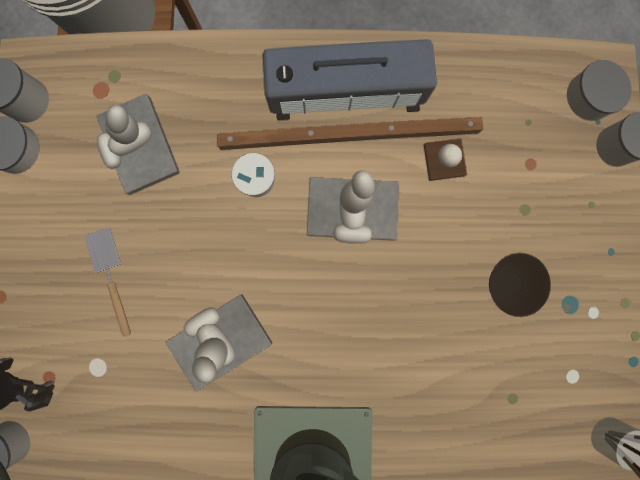

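View pics/crop.png

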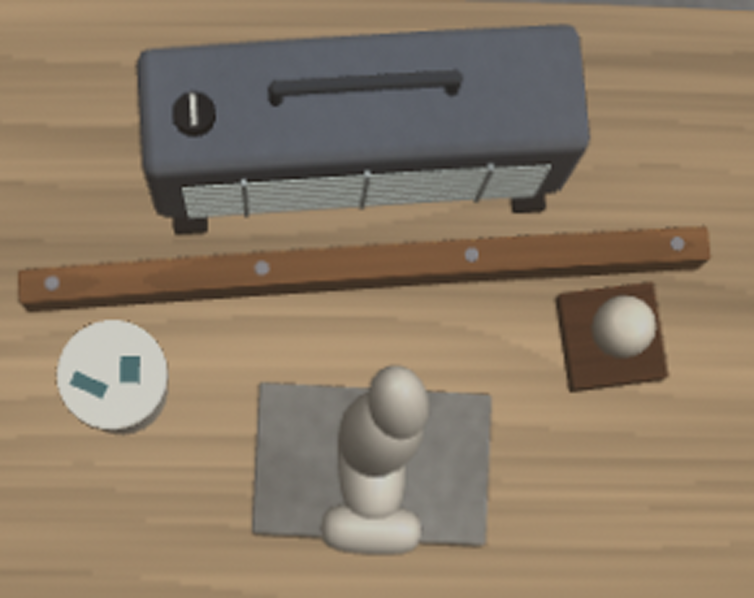

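The base-like things are at (352,209), (138,144) and (218,342) in the top image. The one farthest right is (352,209), and the crop confirms it: it sits in front of the rail with its lobe towards the robot. The tub is at (253,175), the small cast at (446,160) and the rail runs from (218,140) to (482,125).

```bash
cat >> h.py <<'E'
def ray(f,uv,h):
    p=cv2.undistortPoints(np.array(uv,float).reshape(-1,1,2),f["K"],np.array([f["k1"],0,0,0,0.])).reshape(-1,2)
    d=np.c_[p,np.ones(len(p))]@f["R"]; o=-f["R"].T@f["t"]
    return o+d*((h-o[2])/d[:,2])[:,None]
E
python3 - <<'E'
from h import *
f=vision.grab_frame("top"); c=lambda L:[(210+(a+.5)/2.6-.5,30+(b+.5)/2.6-.5) for a,b in L]
S=ray(f,c([(52,283),(262,268),(472,255),(677,243)]),.04); print(S.round(4))
d=S[0]-S[3]; yaw=np.arctan2(-d[0],d[1]); print("rail yaw",np.degrees(yaw))
E=ray(f,c([(20,309),(708,268)]),0); print("front bottom edge",E.round(4))
E=ray(f,c([(20,300),(708,258)]),.04); print("front top edge",E.round(4))
B=ray(f,c([(260,383),(491,395),(485,545),(253,535)]),.03); print(B.round(4),B.mean(0))
x=np.array([np.cos(yaw),np.sin(yaw)]);y=np.array([-x[1],x[0]])
o=S.mean(0)[:2]-.015*x; print("rail origin",o)
print("base corners in rail",np.c_[(B[:,:2]-o)@x,(B[:,:2]-o)@y].round(4))
w=cloud(f)
for t,c0 in (("tub",(.645,.13)),("cast",(.69,-.29))):
    m=(np.hypot(w[...,0]-c0[0],w[...,1]-c0[1])<.08)&(w[...,2]>.012)&(w[...,2]<.085)&((w[...,:2]-o)@x<-.003); print(t,rect(w[m]))
E
```

```text
[[ 0.7295  0.1884  0.04  ]
 [ 0.7431  0.0088  0.04  ]
 [ 0.7566 -0.1708  0.04  ]
 [ 0.771  -0.3497  0.04  ]]
rail yaw 4.411308842672752
front bottom edge [[ 0.7163  0.2236  0.    ]
 [ 0.7606 -0.39    0.    ]]
front top edge [[ 0.7147  0.2156  0.04  ]
 [ 0.7584 -0.3769  0.04  ]]
[[ 0.6455  0.0098  0.03  ]
 [ 0.6371 -0.1879  0.03  ]
 [ 0.5086 -0.1824  0.03  ]
 [ 0.5155  0.0145  0.03  ]] [ 0.57667202 -0.08649071  0.03      ]
rail origin [ 0.73510597 -0.08198229]
base corners in rail [[-0.0823  0.0984]
 [-0.1058 -0.098 ]
 [-0.2336 -0.0827]
 [-0.2116  0.1131]]
tub (array([644.2, 130.5]), array([92. , 90.3]), 2.1)
cast (array([ 693.9, -297.8]), array([86.7, 86.8]), 8.1)
```

Rail yaw is about 4.3° and its origin about (0.736, -0.082). The base centre is (0.577, -0.086) with yaw about -2.4°, so the right corner lags and gets pushed first. I'm moving over with the gripper shut.

```bash
python3 -m jog '0 0 4 0; 0 0 4 0; 2.75 -2.75 0 0.0635; 2.75 -2.75 0 0.0635; 2.75 -2.75 0 0.0635; 2.75 -2.75 0 0.0635; 2.75 -2.75 0 0.0635; 2.75 -2.75 0 0.0635; 2.75 -2.75 0 0.0635; 2.75 -2.75 0 0.0635' 1
python3 -m jog '0 -3.9 0 0; 0 -3.9 0 0; 0 -3.9 0 0; 0 -3.9 0 0; 0 -3.9 0 0; 0 -3.9 0 0; 0 -3.9 0 0; 0 -3.9 0 0; 0 -3.9 0 0; 0 -3.9 0 0; 0 -3.9 0 0; 0 -3.9 0 0'
```

```text
t: 1.78
eef_pos: [0.4618, 0.3006, 0.3305]
tcp_rot: [[-0.997, -0.079, 0.0], [-0.079, 0.997, 0.0], [-0.0, 0.0, -1.0]]
force: [-0.2, 0.6, 0.2]
grip_width: 0.0
gripper_force: 0.0
t: 2.78
eef_pos: [0.4602, -0.1678, 0.3305]
tcp_rot: [[-0.997, -0.076, 0.0], [-0.076, 0.997, -0.0], [-0.0, -0.0, -1.0]]
force: [2.0, 0.4, -0.2]
grip_width: 0.0003
gripper_force: 0.0
```

```bash
python3 -m jog '0 -0.3 -3.8 0; 0 0 -3.8 0; 0 0 -3.8 0; 0 0 -3.8 0; 0 0 -3.8 0; 0 0 -3.8 0; 0 0 -3.8 0; 0 0 -2.5 0; 0 0 -1 0; 0 0 0 0'
python3 - <<'E'
from h import *
f=vision.grab_frame("top"); save(f,"low.png",(260,120,460,280),4)
f=vision.grab_frame("wrist"); save(f,"wr.png")
E
```

```text
t: 3.62
eef_pos: [0.46, -0.1685, 0.0278]
tcp_rot: [[-0.997, -0.076, -0.003], [-0.076, 0.997, 0.001], [0.003, 0.001, -1.0]]
force: [1.3, 0.3, -0.1]
grip_width: 0.0001
gripper_force: 0.0
```

View pics/low.png

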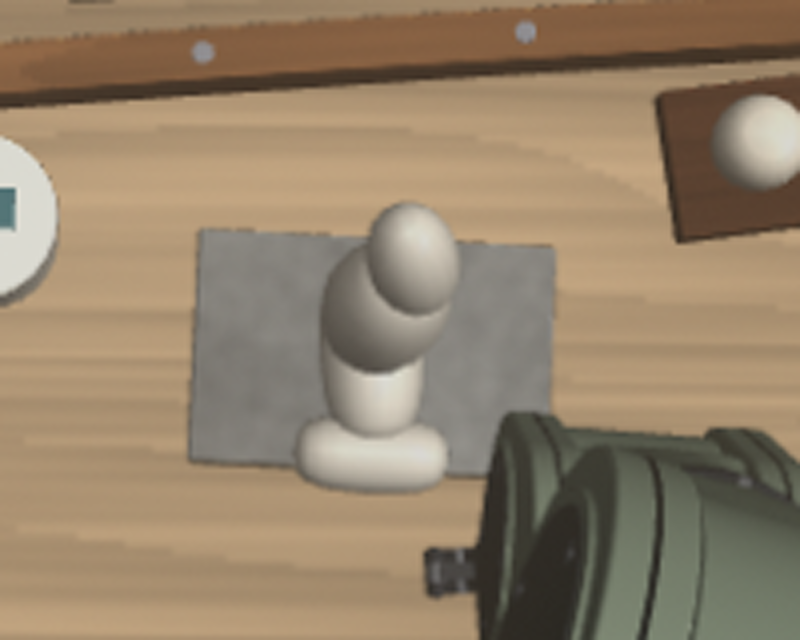

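View pics/wr.png

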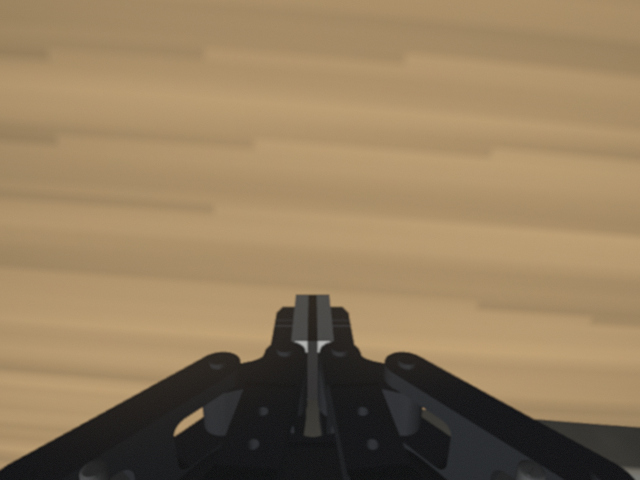

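The top crop shows the tool ready behind the rear right corner (about (490,475)), clear of the lobe (372,455). The wrist link hangs off to the right. Before using the left side, I'm checking how low the links sit beside the tool.

Run:
```python
from h import *
f=vision.grab_frame("scene"); save(f,"sc2.png",(120,60,400,270),2.8)
for n in ("scene","top"):
    w=cloud(vision.grab_frame(n)); p=bot.read_state()["eef_pos"]; r=w-p
    for a in np.arange(-.2,.2,.02):
        m=(r[...,1]>a)&(r[...,1]<=a+.02)&(abs(r[...,0])<.25)&(r[...,2]>.03)&(w[...,0]<.5)
        if m.sum()>3: print(n,"dy",a.round(2),"dz",np.percentile(r[m][:,2],[1,50,99]).round(3),"dx",np.percentile(r[m][:,0],[1,99]).round(3),m.sum())
```

```text
scene dy -0.06 dz [0.248 0.371 0.479] dx [-0.     0.039] 152
scene dy -0.04 dz [0.132 0.378 0.5  ] dx [0.003 0.038] 549
scene dy -0.02 dz [0.071 0.404 0.503] dx [0.007 0.039] 710
scene dy -0.0 dz [0.037 0.388 0.505] dx [-0.009  0.038] 1010
scene dy 0.02 dz [0.041 0.372 0.508] dx [-0.022  0.038] 1709
scene dy 0.04 dz [0.067 0.364 0.505] dx [-0.114  0.037] 4205
scene dy 0.06 dz [0.377 0.465 0.502] dx [-0.229 -0.03 ] 681
scene dy 0.08 dz [0.374 0.459 0.505] dx [-0.227 -0.039] 598
scene dy 0.1 dz [0.364 0.451 0.497] dx [-0.245 -0.087] 795
scene dy 0.12 dz [0.364 0.447 0.487] dx [-0.248 -0.157] 987
scene dy 0.14 dz [0.369 0.429 0.465] dx [-0.25  -0.212] 434
top dy -0.06 dz [0.344 0.602 0.631] dx [-0.05   0.038] 328
top dy -0.04 dz [0.349 0.628 0.636] dx [-0.109  0.035] 1790
top dy -0.02 dz [0.385 0.624 0.636] dx [-0.159  0.032] 2953
top dy -0.0 dz [0.38  0.615 0.633] dx [-0.179  0.033] 3440
top dy 0.02 dz [0.35  0.614 0.634] dx [-0.231  0.028] 3686
top dy 0.04 dz [0.073 0.59  0.639] dx [-0.244  0.034] 4845
top dy 0.06 dz [0.51  0.595 0.641] dx [-0.245  0.016] 4765
top dy 0.08 dz [0.503 0.571 0.637] dx [-0.246 -0.026] 4226
top dy 0.1 dz [0.492 0.523 0.593] dx [-0.248 -0.092] 2328
top dy 0.12 dz [0.453 0.487 0.507] dx [-0.249 -0.16 ] 1001
top dy 0.14 dz [0.411 0.447 0.465] dx [-0.25  -0.217] 209
```

View pics/sc2.png

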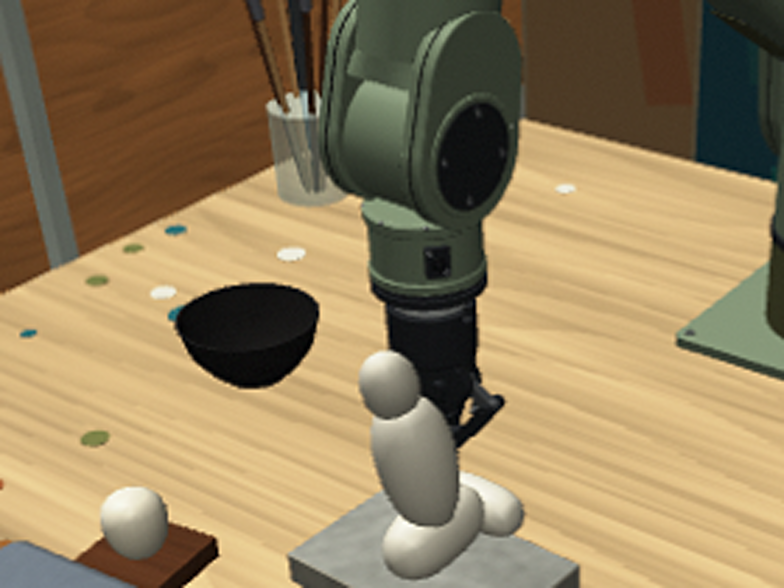

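```bash
python3 -m jog '1.5 0.1 0 0; 1.2 0.1 0 0; 0.6 0.05 0 0; 0.6 0.05 0 0; 0.5 0.04 0 0; 0.5 0.04 0 0; 0.4 0.03 0 0; 0.4 0.03 0 0; 0 0 0 0'
```

```text
t: 4.62
eef_pos: [0.5169, -0.1653, 0.0296]
tcp_rot: [[-0.997, -0.075, -0.002], [-0.075, 0.997, -0.001], [0.002, -0.001, -1.0]]
force: [-1.5, -1.6, 0.5]
grip_width: -0.0003
gripper_force: 1.4
```

Everything below the form's height stays within 6 cm of the tool axis, so both sides are usable. Next I measure the push.

```bash
cat >> h.py <<'E'
RO=np.array([.7365,-.082]); YAW=np.radians(4.3)
RX=np.array([np.cos(YAW),np.sin(YAW)]); RY=np.array([-RX[1],RX[0]])
def where(c=(0.6,-.083)):
    w=cloud(vision.grab_frame("top")); (ce,s,a),_=basefit(w,c,.15)
    a=a-90 if a>45 else a; c=ce/1000; t=np.radians(a); X=np.array([np.cos(t),np.sin(t)]); Y=np.array([-X[1],X[0]])
    print("base",ce,s,"yaw",a,"rel",round(a-4.3,1),"rail y",round((c-RO)@RY*1000,1))
    for n,k in (("FL",1),("FR",-1)): print(n,"gap mm",round((c+.065*X+k*.1*Y-RO)@RX*1000,1))
    for n,k in (("L",1),("R",-1)): print("contact TCP",n,(c-.076*X+k*.088*Y).round(4))
E
python3 -c "from h import *; where()"
```

```text
base [587.3 -80.6] [130.9 198.6] yaw 3.7 rel -0.6 rail y 12.6
FL gap mm -82.6
FR gap mm -84.7
contact TCP L [0.5058 0.0023]
contact TCP R [ 0.5171 -0.1733]
```

```bash
python3 -m jog '0.6 0.05 0 0; 0.6 0.05 0 0; 0.6 0.05 0 0; 0 0 0 0; -2 -0.1 0 0; -2 -0.1 0 0; -2.5 -0.1 0 0'
python3 -c "from h import *; where()"
```

```text
t: 5.25
eef_pos: [0.4703, -0.1658, 0.0297]
tcp_rot: [[-0.997, -0.076, 0.002], [-0.076, 0.997, -0.0], [-0.002, -0.0, -1.0]]
force: [-0.5, 0.5, -0.2]
grip_width: 0.0001
gripper_force: 0.0
base [597.6 -74.1] [131.  198.7] yaw 9.3 rel 5.0 rail y 18.3
FL gap mm -81.9
FR gap mm -64.4
contact TCP L [5.084e-01 5.000e-04]
contact TCP R [ 0.5368 -0.1732]
```

```bash
python3 -m jog '-1.5 0.4 0 0; -0.5 4.0 0 0; 0 4.1 0 0; 0 4.1 0 0; 0 4.1 0 0; 1.5 0.2 0 0; 2 0.1 0 0; 1.5 0 0 0; 0.7 0.05 0 0; 0.7 0.05 0 0'
python3 -m jog '0.6 0.04 0 0; 0.6 0.04 0 0; 0.6 0.04 0 0; 0.6 0.04 0 0; 0.6 0.04 0 0; 0 0 0 0'
python3 -c "from h import *; where()"
```

```text
t: 6.13
eef_pos: [0.5135, 0.0053, 0.0293]
tcp_rot: [[-0.997, -0.076, -0.003], [-0.076, 0.997, 0.0], [0.003, 0.0, -1.0]]
force: [-8.9, 4.2, 4.1]
grip_width: 0.0003
gripper_force: 4.4
t: 6.63
eef_pos: [0.5441, 0.0075, 0.0292]
tcp_rot: [[-0.997, -0.076, -0.002], [-0.076, 0.997, 0.001], [0.002, 0.001, -1.0]]
force: [-0.7, 0.9, -0.3]
grip_width: -0.0001
gripper_force: 0.6
base [616.8 -83. ] [198.6 131.2] yaw -2.0999999999999943 rel -6.4 rail y 8.0
FL gap mm -43.7
FR gap mm -66.0
contact TCP L [0.5441 0.0077]
contact TCP R [ 0.5376 -0.1682]
```

```bash
python3 -m jog '-3 0 0 0; -3.7 0 0 0; 0 -4.1 0 0; 0 -4.1 0 0; 0 -4.1 0 0; 0 -4.1 0 0; 0 -1.2 0 0; 3 0 0 0; 2.5 0.1 0 0; 0.6 0.05 0 0; 0.6 0.05 0 0; 0.6 0.05 0 0'
python3 -m jog '0.6 0.05 0 0; 0.6 0.05 0 0; 0.6 0.05 0 0; 0.5 0.05 0 0; 0 0 0 0'
python3 -c "from h import *; where((.63,-.08))"
```

```text
t: 7.68
eef_pos: [0.5485, -0.1673, 0.029]
tcp_rot: [[-0.997, -0.075, -0.004], [-0.075, 0.997, -0.001], [0.004, -0.001, -1.0]]
force: [-8.4, -3.7, 2.3]
grip_width: -0.0003
gripper_force: 4.0
t: 8.1
eef_pos: [0.5725, -0.165, 0.029]
tcp_rot: [[-0.997, -0.076, -0.002], [-0.076, 0.997, -0.001], [0.002, -0.001, -1.0]]
force: [-1.8, -1.2, 0.2]
grip_width: -0.0003
gripper_force: 0.7
base [634.8 -71.8] [131.1 199.2] yaw 8.9 rel 4.6 rail y 17.8
FL gap mm -43.9
FR gap mm -27.8
contact TCP L [0.5461 0.0034]
contact TCP R [ 0.5733 -0.1705]
```

```bash
python3 -m jog '-4 0 0 0; -4 0 0 0; 0 4.1 0 0; 0 4.1 0 0; 0 4.1 0 0; 0 4.1 0 0; 0 0.8 0 0; 3 0.1 0 0; 2.4 0 0 0; 0.6 0.04 0 0; 0.6 0.04 0 0; 0.6 0.04 0 0'
python3 -m jog '0.6 0.04 0 0; 0.6 0.04 0 0; 0.6 0.04 0 0; 0.6 0.04 0 0; 0 0 0 0'
python3 -c "from h import *; where((.64,-.08))"
```

```text
t: 9.15
eef_pos: [0.5631, 0.0099, 0.0289]
tcp_rot: [[-0.997, -0.076, -0.004], [-0.076, 0.997, 0.0], [0.004, 0.001, -1.0]]
force: [-10.6, 5.4, 5.0]
grip_width: -0.0001
gripper_force: 4.9
t: 9.57
eef_pos: [0.5861, 0.0114, 0.0285]
tcp_rot: [[-0.997, -0.076, -0.007], [-0.076, 0.997, -0.0], [0.007, 0.0, -1.0]]
force: [-13.6, 4.0, 5.2]
grip_width: -0.0001
gripper_force: 7.3
base [655.7 -81.3] [197.5 131.3] yaw -4.5 rel -8.8 rail y 6.8
FL gap mm -1.0
FR gap mm -31.6
contact TCP L [0.5868 0.0124]
contact TCP R [ 0.573  -0.1631]
```

```bash
python3 -m jog '-4 0 0 0; -4 0 0 0; 0 -4.1 0 0; 0 -4.1 0 0; 0 -4.1 0 0; 0 -4.1 0 0; 0 -1.2 0 0; 3.5 0 0 0; 2.6 0.1 0 0; 0.6 0.05 0 0; 0.6 0.05 0 0; 0.6 0.05 0 0'
python3 -m jog '0.6 0.05 0 0; 0.5 0.04 0 0; 0.4 0.03 0 0; 0 0 0 0'
python3 -c "from h import *; where((.65,-.08))"
```

```text
t: 10.62
eef_pos: [0.5865, -0.1628, 0.0286]
tcp_rot: [[-0.997, -0.075, -0.004], [-0.075, 0.997, -0.001], [0.004, -0.001, -1.0]]
force: [-8.9, -4.5, 3.4]
grip_width: 0.0003
gripper_force: 4.1
t: 10.95
eef_pos: [0.6004, -0.1618, 0.0284]
tcp_rot: [[-0.997, -0.075, -0.007], [-0.075, 0.997, -0.001], [0.007, -0.001, -1.0]]
force: [-14.5, -3.8, 6.0]
grip_width: 0.0001
gripper_force: 7.2
base [669.  -64.1] [132.  181.6] yaw 4.6 rel 0.3 rail y 22.9
FL gap mm -1.5
FR gap mm -0.4
contact TCP L [0.5862 0.0175]
contact TCP R [ 0.6003 -0.1579]
```

```bash
python3 -m jog '0.2 0.02 0 0; 0.1 0 0 0; 0 0 0 0'
python3 -m jog '-4 0 0 0; -4 0 0 0; 0 4.1 0 0; 0 4.1 0 0; 0 4.1 0 0; 0 4.1 0 0; 0 0.8 0 0; 0 0 0 0'
python3 -c "from h import *; where((.65,-.08)); save(vision.grab_frame('top'),'near.png',(260,100,460,250),4)"
```

```text
t: 11.25
eef_pos: [0.6006, -0.1618, 0.0284]
tcp_rot: [[-0.997, -0.075, -0.013], [-0.075, 0.997, -0.001], [0.013, -0.0, -1.0]]
force: [-35.7, -3.1, 22.8]
grip_width: 0.0
gripper_force: 17.9
t: 11.92
eef_pos: [0.5273, 0.0147, 0.0292]
tcp_rot: [[-0.997, -0.081, -0.001], [-0.081, 0.997, 0.001], [0.001, 0.001, -1.0]]
force: [0.2, -0.4, 1.1]
grip_width: -0.0001
gripper_force: 0.0
base [669.9 -72.9] [132.9 199.2] yaw 4.4 rel 0.1 rail y 14.1
FL gap mm -0.9
FR gap mm -0.6
contact TCP L [0.5874 0.009 ]
contact TCP R [ 0.6009 -0.1665]
```

View pics/near.png

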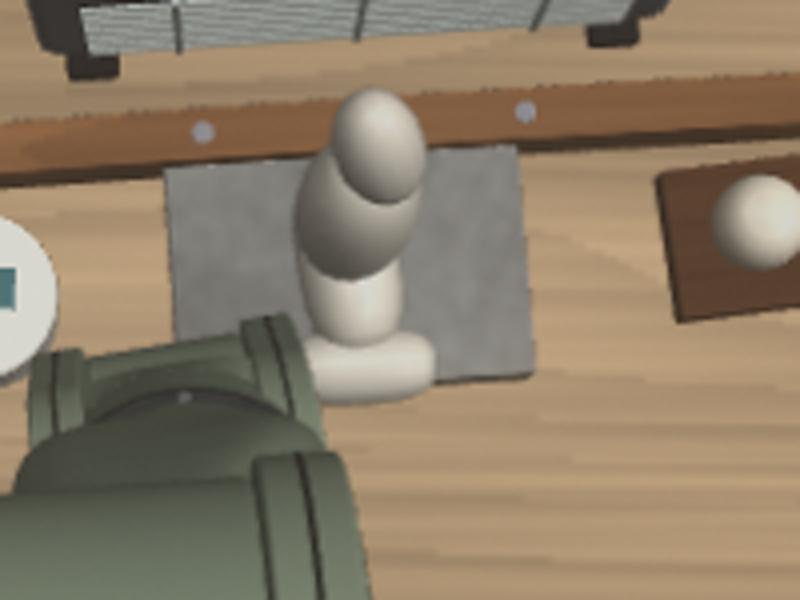

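The base is flush by eye: its front edge runs along the rail from (165,170) to (518,145), well clear of the tub and the cast. One gentle press on the left corner should confirm contact there too.

```bash
python3 -m jog '3 0 0 0; 1.8 0 0 0; 0.6 0 0 0; 0.5 0 0 0; 0.2 0 0 0; 0.1 0 0 0; 0 0 0 0'
```

```text
t: 12.6
eef_pos: [0.5871, 0.0094, 0.0287]
tcp_rot: [[-0.997, -0.075, -0.008], [-0.075, 0.997, -0.002], [0.008, -0.001, -1.0]]
force: [-18.6, -2.4, 10.3]
grip_width: -0.0
gripper_force: 9.0
```

```bash
python3 -m jog '-4 0 0 0; -4 0 0 0; -4 0 0 0; -2 0 2 0; 0 0 4 0; 0 0 4 0; 0 0 4 0; 0 0 0 0; 0 0 0 0'
python3 - <<'E'
from h import *
where((.65,-.08))
w=cloud(vision.grab_frame("top"))
for t,c0 in (("tub",(.645,.13)),("cast",(.69,-.29))):
    m=(np.hypot(w[...,0]-c0[0],w[...,1]-c0[1])<.08)&(w[...,2]>.012)&(w[...,2]<.085)&((w[...,:2]-RO)@RX<-.003); print(t,rect(w[m]))
E
```

```text
t: 13.35
eef_pos: [0.4513, 0.0103, 0.1708]
tcp_rot: [[-0.997, -0.075, 0.003], [-0.075, 0.997, -0.0], [-0.003, -0.001, -1.0]]
force: [0.1, -0.4, -0.7]
grip_width: -0.0001
gripper_force: 0.0
base [670.  -72.8] [133.8 198.9] yaw 4.3 rel 0.0 rail y 14.2
FL gap mm -0.6
FR gap mm -0.6
contact TCP L [0.5876 0.0093]
contact TCP R [ 0.6008 -0.1663]
tub (array([644. , 130.6]), array([90.6, 91.7]), 89.2)
cast (array([ 693.6, -297.7]), array([86.6, 87.6]), 8.4)
```

```bash
python3 -c "from h import *; print(order.sign_off())"
```

```text
the job is handed in; nothing more can be done
None
```

I handed the job in with the base flush against the drying rail: both front corners measured within about 1 mm of it, square to the rail and about 14 mm left of the rail's middle. The largest slew measured was about 9°, the tub and small cast had not moved, and the arm stayed well clear of the bowl and spatula. I saw no contact with the plaster, and the sign-off gave no verdict.

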